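# Roll a wet marbled board along the drying rail and settle it over the drip channel

## Robot

A 7-joint arm with a two-finger parallel gripper is mounted at the origin on the work surface. World frame = base frame: x ahead of the robot, y to its left, z up, the work surface at z = 0. Lengths are in mm, angles in rad, forces in N, time in s.
With the tool pointing down it reaches from about 350 to 900 mm from the base axis. Payload 19.9 kg.
Tool frame: the origin (TCP) lies at the very end of the fingers, on their centre line; the grasp point (between the pads) lies 19 mm behind it; z points along the fingers, y is the line along which they close (so a half turn about z gives the same grasp; the last joint's range is limited). The gripper opens to 85 mm and grips with 20 to 120 N. Pads are 22 mm wide; open, the fingers measure 114 mm over their backs; the gripper's body (76 mm by 85 mm) begins 54 mm behind the grasp point. The pads swing forward as they close: fully open they stand 13 mm farther back than shut.
Start: joints at [-1.153, 0.417, -0.01, 1.614, 0.005, 1.111, -0.053], TCP at [277.342, 560.074, 231.26] pointing down, gripper open.
Joint ranges: [-2.81, 2.81], [-0.39, 2.02], [-1.27, 1.25], [0.06, 2.57], [-1.19, 4.33], [0.19, 2], [-2.82, 2.82]. Speed limits (rad/s): [1.89, 1.89, 2.39, 2.39, 3.01, 3.01, 3.01].

## Interface

Orientations are given as a rotation vector (axis times angle).
In Python, from cell import sense, grab_frame, camera_info, ticket gives the robot as it stands.
- The arm moves only by the tool arm_command, never from a script. Its argument "series" is a list of rows, each a list of 2 entries, a list of its own where there are three numbers: the shift along the tool's x, y, z in m, then the turn about the tool's z in units of 5 degrees (1.0 is 5 degrees). In form: [[[x, y, z], yaw], ...]. A call has 1 to 8 rows; each row shifts and turns the commanded pose from where the row before left it, along the tool's axes as they then stand; what a row does not reach is not made up. A row lasts 1/12 s, in which the tool goes at most 41.7 mm and 7.16 degrees, less where a joint would pass 70% of its speed; a pose out of reach is approached as far as the arm can. A call is refused whole if a number of a shift passes 0.0417 or a number of a turn 1, either way. A call with a gripper value outside its range is refused whole. "hand" is the opening, from 0 (shut) to 1 (fully open), set as the call begins (left out, the last holds). The fingers move at their own pace and stop on an object; "force" is the grip in N (left out, the last holds). Time passes only in rows, so rows that do not move let the fingers close. It gives the time, the measured TCP pose, the force, the opening and the grip force at its end, in the units of the state.
- sense(): the state, without advancing time (a new reading comes with each control period).
- grab_frame(name): name is "side" or "top" or "wrist"; returns the picture (480x640x3 uint8, red, green, blue); there is no depth.
- camera_info(name): a dict with "fovy" (degrees; the focal length in pixels is half the picture's height over the tangent of half this angle, whatever the lens; pixels are square), "cx", "cy" (the principal point, pixels), "T" (4x4, takes a point from camera to world coordinates). Camera axes: x right, y down, z forward; pixel columns grow to the right and rows downward; lengths in mm; the calibration is good to about 2 mm. A picture is of the moment at which its call begins: read the wrist's pose just before it. camera_info takes no time and is no camera call; for the wrist camera it gives the pose at the moment of the call.
- ticket.sign_off(): hands the job in; it is judged then, once.
The state is a dict: "time": time; "joint_positions": joint angles; "joint_velocities": joint speeds; "tau": joint torques, N m; "tcp_pos": TCP position; "eef_rot": TCP orientation; "contact_force": force on the tool from outside, world axes, zero at the start; "moment": the same for the moment, N m; "finger_gap": finger opening in mm; "grasp_force": force on a finger pad.
Only numpy, scipy, OpenCV 4.12 (cv2) and the standard library are available. Lean on these libraries where they do the work, as an engineer would, in place of code of your own. Each camera call takes 0.05 s, during which the arm holds its last target. There are 200 camera calls.

## Task

The freshly marbled board hangs by its wires from the carriage on the drying rail, parked with its lower edge on the rim of the empty steel tray. Take the carriage by its wooden handle, roll it off the tray and along the rail to the yellow drip channel, damp the swinging until the board hangs still with its lower edge between the channel's two walls for a good three seconds, then let go and leave it hanging still there. The paint is wet: do not touch the board or its wires, never let it swing out wildly or, once it is off the rim, knock against the tray, the paper roll or the jars, and leave these and the comb where they stand.

Things in the scene. Friction and masses are not known exactly. Their poses are not given: they have to be found in the camera images.
- rack: aluminium drying rail, a 22 mm square bar 1300 mm long, its top 447 mm above the table, on two posts that stand on the table (bolted down). Origin: on the table, under the middle of the rail; its y axis runs along the rail, its x axis points across it, away from the robot. The posts stand at y = -635 and +635 mm, rubber end stops at y = -500 and +500 mm
- tray: empty, heavy steel marbling tray (4 kg, loose), 360 (x) by 260 (y) mm, 67 mm high, walls 10 mm thick with flat tops. Origin: centre of its underside. It stands under the right-hand end of the rail, square to it; the board's lower edge rests on the top of its left (+y) wall at the start
- carriage: grey carriage (0.5 kg) that carries handle and pivot (top of its wheels 475 mm above the table) and rolls along the rail (rack y) only. Felt brakes give it about 3 N of drag, so it stays where it is left even while the board swings. From its start it can roll about 200 mm to the right and 650 mm to the left. Origin: at point pivot; axes parallel to the rack's
- handle (a point): the place to grip: middle of the carriage's round wooden handle, a level bar 26 mm in diameter and 105 mm long that reaches from the carriage towards the robot (along -x of the rack), 330 mm above the table, free above. Fixed to the carriage, it lies 115 mm towards the robot from the pivot and 75 mm below it
- pivot (a point): middle of the pivot pin under the rail, 405 mm above the table, at the origin of the carriage: the board hangs from it and swings along the rail only (about the rack's x axis), nearly without friction: left alone, the swing takes about a minute to fade to a third
- board: blue marbled plywood board, 200 mm wide (rack x), 160 tall, 18 thick, with its two steel wires one rigid part of 0.45 kg (may differ by a third). Origin on the pivot pin, z axis up the board (vertical when plumb). Free swing period about 1.05 s. At the start it leans 0.29 rad, lower edge to the right on the tray's rim; pulled to the left it slides off at about 0.24 rad and swings
- lower_edge (a point): middle of the board's lower edge, 350 mm below the pivot along the board; 55 mm above the table when it hangs plumb
- channel_mid (a point): middle of the mouth of the yellow plastic drip channel, 260 mm long across the rail (rack x), 76 mm wide along the rail (68 mm between its walls), 35 mm high, fixed to the table under the rail, square to it; the point is 35 mm above the table. The board is to hang over its centre line: lower edge within 20 mm of it along the rail
- paper_roll: roll of paper towel standing upright, 104 mm in diameter, 225 mm tall, origin at the centre of its underside; it stands under the rail beyond (+y) the channel, in the way of a board that overshoots
- jar_orange: orange paint jar, 62 mm in diameter, 84 mm tall, with a brush stick up to 205 mm, origin at the centre of its underside
- jar_blue: blue paint jar like the orange one, origin at the centre of its underside
- comb: wooden marbling comb lying flat near the robot, 240 mm long (y), 30 mm wide, 16 mm high, origin at the centre of its underside

How it is judged (in metres and radians):
On the way, in this order (a step that is already met when the one before it is completed fails the run):
1. the board is off the tray's rim and hangs free (distance of handle from where it was at the start of the episode above 0.05 m and contact force between board and tray below 0.05 N), for 0.1 s.
2. the board hangs still over the drip channel for three seconds: lower edge within 20 mm of its centre line, lean under 0.1 rad, turning slower than 0.25 rad/s (y of lower_edge in the frame of channel_mid between -0.02 and 0.02 m and angle between board's own z axis and vertical below 0.1 rad and angular speed of board below 0.25 rad/s), for 3 s.
At the end, for the whole second after the job is handed in: The handle is let go and the board hangs still over the drip channel: lower edge within 20 mm of the channel's centre line along the rail, lean under 0.1 rad, turning slower than 0.25 rad/s (all of step 2); the robot touches nothing.
It fails at once if the robot touches the wet board or its wires (contact force between any of the fingers, the arm and board above 0.3 N).
It fails at once if the board, once off the rim, knocks back against the tray (contact force between board and tray above 0.3 N and angle between board's own z axis and vertical below 0.2 rad).
It fails at once if the board swings out wildly (more than 0.6 rad) (angle between board's own z axis and vertical above 0.6 rad).
It fails at once if the board knocks against the paper roll or a jar (contact force between board and paper_roll above 0.3 N or contact force between board and jar_orange above 0.3 N or contact force between board and jar_blue above 0.3 N).
It fails at once if the tray, the paper roll, a jar or the comb is moved (more than 30 mm) (distance of any of tray, paper_roll, jar_orange, jar_blue, comb from where it was at the start of the episode above 0.03 m).
It also fails if it takes over 50 s, if anything falls off the work surface, if the arm or the gripper's body presses on something with over 40 N, if the wrist force passes 120 N, or if a joint passes its speed limit or range.

## Working session

There is one attempt and no reset: what is moved stays moved. The work goes in short steps, Python scripts to look and compute and a tool call to move; the robot and the scene stay as the last step left them, time stands still between calls to the robot, and variables do not carry over. Pictures are saved under pics/ and viewed, at most 10 in all, crops included, and the job is handed in when it is done.

Besides the shell and the picture viewer there is one more tool, called as a command line: name --argument value ..., lists and objects as JSON in quotes. arm_command: Moves the arm, as the interface text tells. Its arguments: {"type":"object","properties":{"series":{"type":"array","items":{"type":"array"}},"hand":{"type":"number"},"force":{"type":"number"}},"required":["series"]}

```bash
mkdir -p pics; ls
python3 - <<'E'
from cell import *
import cv2
s=sense()
for k in s: print(k,s[k])
for n in("side","top"):
    im=grab_frame(n); cv2.imwrite(f"pics/{n}0.png",im[...,::-1]); print(n,camera_info(n))
E
```

```text
pics
time 0.0
joint_positions [-1.1524928   0.41794157 -0.01028964  1.61419207  0.00467885  1.1107007
 -0.05301119]
joint_velocities [ 1.12656432e-03 -1.21462952e-03 -4.60141993e-04 -2.00590264e-05
  7.53950181e-04  6.43390849e-04  6.60270049e-04]
tau [ 1.53719029e-03 -8.64415455e+01  6.79878965e-01 -4.34916794e+01
  1.90884626e-02  7.20026437e-03  9.12080395e-05]
tcp_pos [277.21123839 559.76206916 230.67303102]
eef_rot [-7.15903528e-01 -3.05872847e+00  1.88651722e-03]
contact_force [-0.53122671  0.29565776 -0.28166672]
moment [ 0.01836733 -0.03425704 -0.04293463]
grasp_force 0.0
finger_gap 85.27584350445173
side {'fovy': 49.10755323538216, 'cx': 324.0177573689893, 'cy': 236.98541966703903, 'T': array([[ 9.78159342e-01, -1.25127826e-01,  1.65973878e-01,
         2.56779014e+02],
       [-2.07629293e-01, -6.25520713e-01,  7.52073078e-01,
        -1.00686049e+03],
       [ 9.71482927e-03, -7.70108346e-01, -6.37839131e-01,
         1.09119529e+03],
       [ 0.00000000e+00,  0.00000000e+00,  0.00000000e+00,
         1.00000000e+00]])}
top {'fovy': 50.30191665020598, 'cx': 312.7700915946297, 'cy': 243.00063257334384, 'T': array([[-2.09652282e-02, -9.84208454e-01,  1.75767401e-01,
         2.75349688e+02],
       [-9.99776279e-01,  2.11313295e-02, -9.26819470e-04,
        -9.60050448e+00],
       [-2.80201531e-03, -1.75747509e-01, -9.84431289e-01,
         1.43950380e+03],
       [ 0.00000000e+00,  0.00000000e+00,  0.00000000e+00,
         1.00000000e+00]])}
```

View pics/side0.png

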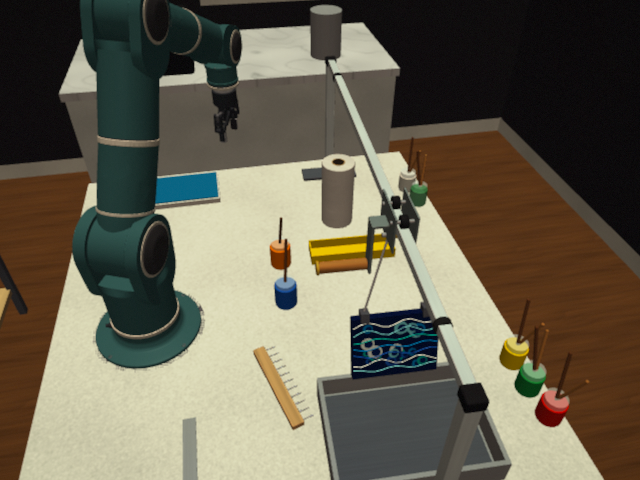

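View pics/top0.png

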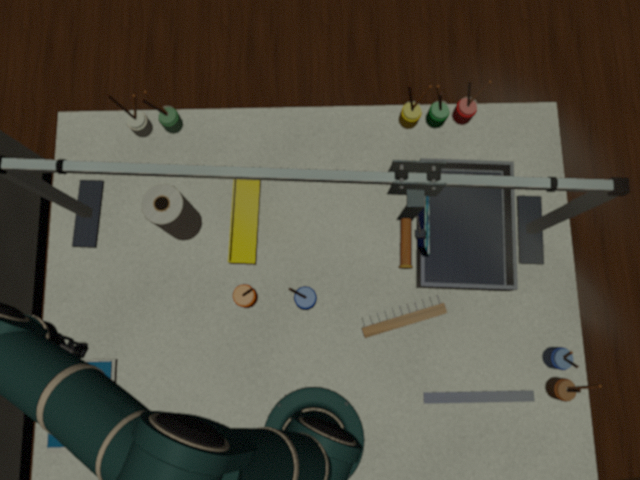

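The side view shows the board leaning on the tray rim, with the handle at about (342,265). In the top view the handle runs (406,215)–(405,268), the channel is at (236–260,178–263), and the rail runs from (60,166) to (552,184).

```bash
cat > h.py <<'E'
import numpy as np, cv2
from cell import *
def ray(n,px,z):
    c=camera_info(n); f=240/np.tan(np.radians(c["fovy"]/2)); T=c["T"]
    d=T[:3,:3]@[(px[0]-c["cx"])/f,(px[1]-c["cy"])/f,1]; o=T[:3,3]
    return o+d*(z-o[2])/d[2]
def blob(im,lo,hi,roi):
    x0,y0,x1,y1=roi; m=np.zeros(im.shape[:2],np.uint8)
    m[y0:y1,x0:x1]=cv2.inRange(cv2.cvtColor(im,cv2.COLOR_RGB2HSV),lo,hi)[y0:y1,x0:x1]
    cs=cv2.findContours(m,0,2)[0]; c=max(cs,key=cv2.contourArea); return c
E
python3 - <<'E'
from h import *
im=cv2.imread("pics/top0.png")[...,::-1].copy()
def rect(name,lo,hi,roi,z):
    c=blob(im,lo,hi,roi).reshape(-1,2)
    w=np.array([ray("top",p,z)[:2] for p in c],np.float32)
    r=cv2.minAreaRect(w); print(name,c.min(0),c.max(0),np.round(r[0],1),np.round(r[1],1),r[2])
rect("channel",(22,120,80),(35,255,255),(215,160,275,280),35)
rect("handle",(5,100,40),(20,255,255),(390,205,418,280),330)
rect("jarO",(3,80,80),(20,255,255),(225,280,262,312),84)
rect("jarB",(100,60,60),(130,255,255),(285,280,322,312),84)
for p in((60,166),(552,184)): print(ray("top",p,447))
print("roll",ray("top",(163,203),225))
s=cv2.imread("pics/side0.png")[...,::-1].copy()
c=blob(s,(5,100,40),(20,255,255),(310,255,372,278)).reshape(-1,2); print(c.min(0),c.max(0),c.mean(0),ray("side",c.mean(0),330))
c=blob(s,(20,120,80),(35,255,255),(300,230,400,265)).reshape(-1,2); print(c.min(0),c.max(0))
cv2.imwrite("pics/crop.png",cv2.resize(im[130:300,130:530,::-1],None,fx=2,fy=2,interpolation=2))
print([ray("side",p,35) for p in((309,241),(394,237),(315,263),(394,257))])
E
```

```text
channel [228 179] [259 263] [595.1 180.9] [ 75.8 242.7] 86.60140991210938
handle [400 217] [411 267] [ 471.7 -215.2] [ 24.  112.7] 86.8653564453125
jarO [233 284] [255 307] [380.3 174.1] [58.3 60.9] 89.93692779541016
jarB [294 287] [315 308] [371.6  14.1] [55.5 55.3] 88.78401947021484
[622.30541215 499.09743335 447.        ]
[ 562.73872041 -494.07684981  447.        ]
roll [599.59339937 353.9949911  225.        ]
[316 257] [367 274] [336.03125 265.5625 ] [ 460.13815753 -207.81633495  330.        ]
[309 235] [367 264]
[array([481.55507976, 228.47135107,  35.        ]), array([748.36547322, 195.06231174,  35.        ]), array([480.13646515, 125.12503338,  35.        ]), array([719.16449103, 104.36736474,  35.        ])]
```

View pics/crop.png

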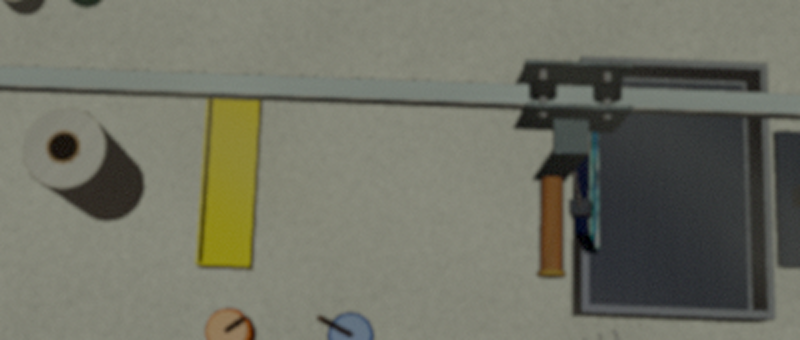

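The crop confirms the handle at crop x≈551, the channel centred at crop (230,182), and the rail tilted about 3.4°. I'll raise the tool and turn it square to the rail.

arm_command --series '[[[0, 0, -0.038], -0.92], [[0, 0, -0.038], -0.92], [[0, 0, -0.038], -0.92], [[0, 0, -0.038], -0.92], [[0, 0, -0.038], -0.92], [[0, 0, 0], 0]]' --hand 1 --force 60

```text
time: 0.6
tcp_pos: [277.9, 561.2, 428.8]
eef_rot: [0.083, 3.137, 0.013]
contact_force: [-0.1, -0.3, -0.1]
finger_gap: 85.1
grasp_force: 0.0
```

```bash
cat >> h.py <<'E'
from scipy.spatial.transform import Rotation as R
u=np.array([.0597,.9982,0]); v=np.array([.9982,-.0597,0])   # rail axis, across
PX=(np.array([592.4,0,0])@v)                                  # rail line in v coordinate
def tool(): 
    s=sense(); return np.array(s["tcp_pos"]),R.from_rotvec(s["eef_rot"]).as_matrix(),s
E
python3 - <<'E'
from h import *
p,M,s=tool(); print(s["time"],p,M.round(3))
t=np.array([471.7,-215.2,0]); print("handle s,v",t@u,t@v,"rail v",PX, np.array([622.3,499.1,0])@v)
su=-186.5; g=su*u+(PX-122)*v; g[2]=420; print(g,"shift tool",(M.T@(g-p)).round(1))
b=ray("top",(420,232),223); print("clamp s,v",b@u,b@v-PX)
print("channel s",np.array([595.1,180.9,0])@u)
E
```

```text
0.6 [277.87984823 561.1815788  428.83451551] [[-0.999  0.053  0.004]
 [ 0.053  0.999  0.008]
 [-0.003  0.009 -1.   ]]
handle s,v -186.65214999999998 483.69838 rail v 591.33368 591.3835899999999
[ 457.35482938 -214.1835207   420.        ] shift tool [-220.3 -764.8    3. ]
clamp s,v -240.1514207756361 -61.99355434984068
channel s 216.10185
```

arm_command --series '[[[-0.01, -0.035, 0], 0], [[-0.01, -0.035, 0], 0], [[-0.01, -0.035, 0], 0], [[-0.01, -0.035, 0], 0], [[-0.01, -0.035, 0], 0], [[-0.01, -0.035, 0], 0], [[-0.01, -0.035, 0], 0], [[-0.01, -0.035, 0], 0]]'

```text
time: 1.27
tcp_pos: [340.8, 274.0, 421.0]
eef_rot: [-0.092, -3.14, 0.0]
contact_force: [1.1, 0.9, -0.3]
finger_gap: 85.6
grasp_force: 0.0
```

arm_command --series '[[[-0.01, -0.035, 0], 0], [[-0.01, -0.035, 0], 0], [[-0.01, -0.035, 0], 0], [[-0.01, -0.035, 0], 0], [[-0.01, -0.035, 0], 0], [[-0.01, -0.035, 0], 0], [[-0.01, -0.035, 0], 0], [[-0.01, -0.035, 0], 0]]'

```text
time: 1.93
tcp_pos: [404.2, -10.2, 421.3]
eef_rot: [0.092, 3.14, 0.0]
contact_force: [1.3, -0.2, -0.2]
finger_gap: 85.7
grasp_force: 0.0
```

arm_command --series '[[[-0.01, -0.035, 0], 0], [[-0.01, -0.035, 0], 0], [[-0.01, -0.035, 0], 0], [[-0.01, -0.035, 0], 0], [[-0.01, -0.035, 0], 0], [[0, 0, 0], 0], [[0, 0, 0], 0]]'

```text
time: 2.52
tcp_pos: [443.9, -187.4, 420.9]
eef_rot: [-0.097, -3.139, 0.002]
contact_force: [-0.7, -0.2, -1.1]
finger_gap: 85.7
grasp_force: 0.0
```

Run:
```python
from h import *
p,M,s=tool(); print(s["time"],p,M.round(3),s["joint_positions"])
g=-186.5*u+(PX-122)*v; g[2]=311; print("shift tool",(M.T@(g-p)).round(1))
im=grab_frame("wrist"); cv2.imwrite("pics/w1.png",im[...,::-1])
```

```text
2.5167 [ 443.87297317 -187.37349245  420.86493659] [[-0.998  0.062 -0.001]
 [ 0.062  0.998 -0.001]
 [ 0.001 -0.001 -1.   ]] [-0.42273041  0.0161117   0.77649092  1.69230402 -0.01007813  1.43864225
  1.86406914]
shift tool [-15.2 -25.8 109.9]
```

View pics/w1.png

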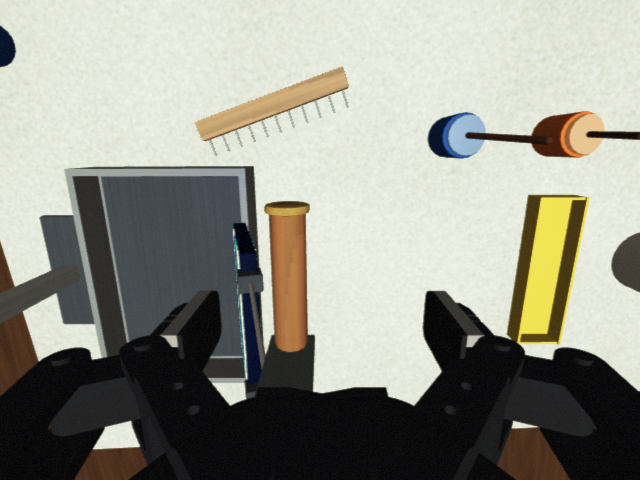

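The wrist view shows the handle along x≈287 (rows 208–350). It also shows the channel mouth corners: (528,197), (588,197), (561,343) and (509,343). I'll cross-check both positions.

Run:
```python
from h import *
im=cv2.imread("pics/w1.png")[...,::-1].copy()
for n,lo,hi,roi,z in(("handle",(5,120,60),(20,255,255),(260,215,320,345),330),("chan",(22,100,60),(35,255,255),(490,180,610,350),35)):
    c=blob(im,lo,hi,roi).reshape(-1,2); w=np.array([ray("wrist",p,z) for p in c])
    r=cv2.minAreaRect(w[:,:2].astype(np.float32)); q=np.array([*r[0],0]); print(n,np.round(r[0],1),np.round(r[1],1),r[2],"s,v",q@u,q@v-PX)
p,M,s=tool(); print(p@u)
```

```text
handle [ 472.6 -212.3] [ 25.6 101.8] 86.50231170654297 s,v -183.66377653808593 -106.92664382446287
chan [602.2 176.3] [ 95.6 263.3] 86.90924835205078 s,v 211.94732629699706 -0.7402941952514084
-159.18496934561426
```

arm_command --series '[[[-0.008, -0.013, 0], 0], [[-0.007, -0.013, 0], 0], [[0, 0, 0.022], 0], [[0, 0, 0.022], 0], [[0, 0, 0.022], 0], [[0, 0, 0.022], 0], [[0, 0, 0.022], 0], [[0, 0, 0], 0]]'

```text
time: 3.23
tcp_pos: [456.4, -210.7, 308.0]
eef_rot: [-0.089, -3.136, -0.002]
contact_force: [0.5, -0.1, -0.2]
finger_gap: 85.3
grasp_force: 0.0
```

arm_command --series '[[[0, 0, 0], 0], [[0, 0, 0], 0], [[0, 0, 0], 0], [[0, 0, 0], 0], [[0, 0, 0], 0], [[0, 0, 0], 0]]' --hand 0 --force 60

```text
time: 3.73
tcp_pos: [457.9, -212.7, 312.3]
eef_rot: [0.091, 3.139, 0.0]
contact_force: [-3.0, 2.2, 9.3]
finger_gap: 24.4
grasp_force: 58.3
```

```bash
cat >> h.py <<'E'
def board(tag=None):
    p,M,s=tool(); im=grab_frame("side")
    hsv=cv2.cvtColor(im,cv2.COLOR_RGB2HSV); m=cv2.inRange(hsv,(95,90,20),(130,255,255)); m[:150]=0; m[:,:300]=0
    m=cv2.morphologyEx(m,cv2.MORPH_CLOSE,np.ones((9,9)))
    c=max(cv2.findContours(m,0,2)[0],key=cv2.contourArea); r=cv2.minAreaRect(c)
    if tag: cv2.drawContours(im,[c],-1,(255,0,0),1); cv2.imwrite(f"pics/{tag}.png",im[...,::-1])
    th=0.
    S=p@u
    for _ in range(8):   # board face centre 270 below pivot
        w=ray("side",r[0],405-270*np.cos(th)); th=np.arcsin((S-w@u)/270)
    return s["time"],S,th,w@v-PX,r[1]
E
python3 - <<'E'
from h import *
p,M,s=tool(); print(s["time"],p,p@u,p@v-PX,s["contact_force"],s["moment"],s["joint_positions"])
print(board("b1"))
E
```

```text
3.7333 [ 457.8776043  -212.71232486  312.26351551] -184.99414969754088 -121.58132959441275 [-2.95442346  2.24794401  9.2624663 ] [0.56897727 0.52669596 0.01211507] [-0.34712168  0.15906902  0.81242478  1.82521793 -0.12406688  1.20806788
  2.01567336]
(3.7333, np.float64(-184.99414969754088), np.float64(0.2654091343889075), np.float64(3.6890503865067785), (62.067344665527344, 88.73641967773438))
```

View pics/b1.png

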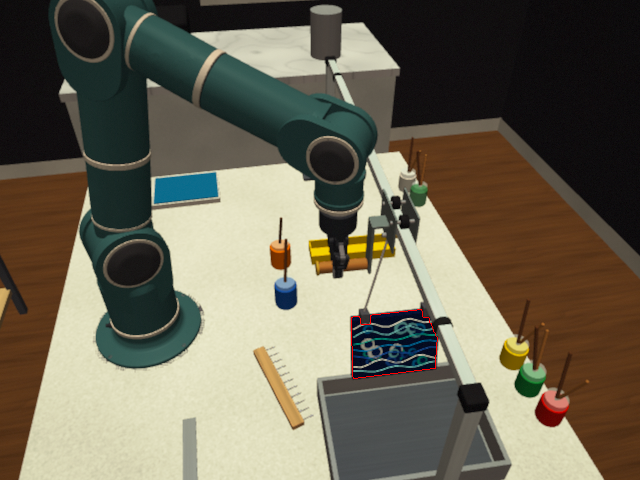

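The outline fits the board, the lean reads 0.27 rad (true 0.29), and the handle is gripped. I'll pull it off the rim.

arm_command --series '[[[0, 0.006, 0], 0], [[0, 0.012, 0], 0], [[0, 0.016, 0], 0], [[0, 0.016, 0], 0], [[0, 0.016, 0], 0], [[0, 0.016, 0], 0], [[0, 0.016, 0], 0], [[0, 0.012, 0], 0]]'

```text
time: 4.45
tcp_pos: [464.3, -101.9, 312.2]
eef_rot: [0.091, 3.139, 0.0]
contact_force: [-1.5, -1.7, 8.9]
finger_gap: 24.0
grasp_force: 59.7
```

```bash
cat > m.py <<'E'
from h import *
import sys
w=2*np.pi/1.05
d=np.array([board()[:3] for _ in range(int(sys.argv[1]))]); print(d.round(3).tolist(),tool()[2]["contact_force"].round(1) if 0 else "")
E
python3 m.py 10
```

```text
[[4.45, -73.998, -0.316], [4.5, -72.012, -0.322], [4.55, -72.823, -0.311], [4.6, -73.585, -0.274], [4.65, -73.981, -0.219], [4.7, -74.218, -0.141], [4.75, -74.36, -0.056], [4.8, -74.453, 0.033], [4.85, -74.53, 0.112], [4.9, -74.64, 0.187]]
```

```bash
cat > plan.py <<'E'
from h import *
import sys
from scipy.optimize import lsq_linear
w=2*np.pi/1.05; l=9.81/w**2*1000; dt=1/12
def state(n):
    d=np.array([board()[:3] for _ in range(n)]); t=d[:,0]-d[-1,0]-.05
    d=d[2:];t=t[2:]
    A=np.c_[np.cos(w*t),np.sin(w*t),np.ones(len(t))]; x,*_=np.linalg.lstsq(A,d[:,2],rcond=None)
    print("fit c0,s0,offset",x.round(3),"amp",np.hypot(*x[:2]).round(3),"resid",np.abs(A@x-d[:,2]).max().round(3),"S",d[-1,1].round(1),"t",sense()["time"])
    return x[0],x[1]*w,d[-1,1]
def sim(y,th,om):   # rows of shifts in mm, state in/out; velocity impulses at row bounds
    v=0; mx=[]
    for q in list(y)+[0]:
        om+=(q/dt-v)/l; v=q/dt
        if len(mx)==len(y): break
        th,om=th*np.cos(w*dt)+om/w*np.sin(w*dt),-th*w*np.sin(w*dt)+om*np.cos(w*dt); mx.append(th)
    return th,om,np.array(mx)
def plan(th,om,D,N,lim=38):
    f=lambda y:np.array([*sim(y,th,om)[:2]]); b=f(np.zeros(N)); J=np.array([f(e)-b for e in np.eye(N)]).T
    acc=np.diff(np.vstack([np.zeros(N),np.eye(N),np.zeros(N)]),axis=0)
    A=np.vstack([J*[[w],[1]]*1e3,np.ones((1,N))*30,acc]); r=np.r_[-b*[w,1]*1e3,30*D,np.zeros(N+1)]
    y=np.round(lsq_linear(A,r,(-lim,lim)).x).astype(int)
    e=sim(y,th,om); print(N,y.tolist(),"sum",y.sum(),"end",np.round(e[:2],3),"th",e[2].round(2))
E
python3 - <<'E'
from plan import *
th,om,S=state(9); print(th,om)
for N in(12,16,20,24): plan(th,om,219-S,N)
E
```

```text
fit c0,s0,offset [-0.175 -0.238 -0.024] amp 0.295 resid 0.001 S -74.8 t 5.4
-0.17476479726131838 -1.4246436157759492
12 [33, 38, 38, 38, 31, 18, 8, 5, 11, 21, 29, 24] sum 294 end [-0.003  0.012] th [-0.15 -0.07  0.02  0.11  0.15  0.11  0.   -0.11 -0.18 -0.17 -0.09 -0.  ]
16 [12, 20, 25, 25, 23, 19, 16, 13, 12, 14, 17, 21, 23, 23, 19, 11] sum 293 end [ 0.001 -0.011] th [-0.23 -0.19 -0.1   0.02  0.13  0.19  0.2   0.14  0.05 -0.05 -0.12 -0.16
 -0.14 -0.09 -0.04  0.  ]
20 [6, 10, 12, 12, 11, 10, 9, 10, 12, 15, 19, 23, 26, 27, 26, 23, 19, 13, 8, 3] sum 294 end [0.009 0.005] th [-0.25 -0.24 -0.18 -0.06  0.06  0.17  0.23  0.24  0.2   0.12  0.03 -0.06
 -0.12 -0.15 -0.14 -0.11 -0.07 -0.03 -0.    0.01]
24 [6, 10, 12, 12, 11, 9, 8, 9, 11, 15, 19, 23, 26, 27, 27, 24, 19, 13, 8, 4, 1, 0, 0, 0] sum 294 end [-0.     0.011] th [-0.25 -0.24 -0.18 -0.06  0.06  0.16  0.22  0.23  0.19  0.12  0.03 -0.05
 -0.11 -0.14 -0.13 -0.1  -0.07 -0.04 -0.02 -0.01 -0.   -0.   -0.   -0.  ]
```

arm_command --series '[[[0, 0.012, 0], 0], [[0, 0.02, 0], 0], [[0, 0.025, 0], 0], [[0, 0.025, 0], 0], [[0, 0.023, 0], 0], [[0, 0.019, 0], 0], [[0, 0.016, 0], 0], [[0, 0.013, 0], 0]]'

```text
time: 6.07
tcp_pos: [473.1, 50.9, 312.2]
eef_rot: [0.091, 3.139, 0.0]
contact_force: [-3.8, -4.6, 9.9]
finger_gap: 24.2
grasp_force: 59.7
```

arm_command --series '[[[0, 0.012, 0], 0], [[0, 0.014, 0], 0], [[0, 0.017, 0], 0], [[0, 0.021, 0], 0], [[0, 0.023, 0], 0], [[0, 0.023, 0], 0], [[0, 0.019, 0], 0], [[0, 0.011, 0], 0]]'

```text
time: 6.73
tcp_pos: [481.2, 191.9, 312.2]
eef_rot: [0.089, 3.139, 0.001]
contact_force: [-2.6, -3.3, 11.0]
finger_gap: 24.4
grasp_force: 59.9
```

Run:
```python
from plan import *
th,om,S=state(12); print(th,om)
for N in(6,8): plan(th,om,219-S,N)
p,M,s=tool(); print(p,p@v-PX,M[:,1],s["contact_force"],s["joint_positions"])
t=grab_frame("top");a=grab_frame("side"); cv2.imwrite("pics/t2.png",np.hstack([t[100:400,150:450],a[130:430,200:500]])[...,::-1])
```

```text
fit c0,s0,offset [-0.     0.015 -0.034] amp 0.015 resid 0.002 S 218.9 t 7.3333
-0.00022060758657807967 0.09237758237163063
6 [3, 0, -3, -3, 0, 3] sum 0 end [ 0.001 -0.007] th [ 0.02  0.02  0.01 -0.01 -0.01  0.  ]
8 [1, 0, -1, -2, -1, 0, 1, 2] sum 0 end [ 0.004 -0.012] th [ 0.01  0.02  0.01  0.   -0.   -0.01 -0.    0.  ]
[481.15582144 190.52253148 312.25972442] -122.41813416630094 [0.05751776 0.99834334 0.00151267] [-2.41371683  4.00941764  8.3344668 ] [-0.85594299  0.15928513  0.47465516  1.79007562 -0.07857878  1.20904248
  1.15454418]
```

View pics/t2.png

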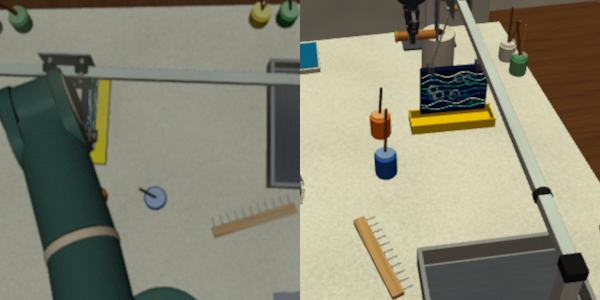

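The board hangs still over the channel, with a swing amplitude of only 0.015 rad. I'll check the centring close up.

Run:
```python
from plan import *
a=grab_frame("side"); cv2.imwrite("pics/z3.png",cv2.resize(a[225:275,300:410,::-1],None,fx=7,fy=7,interpolation=cv2.INTER_NEAREST))
for s in(178-0,181,216-29,216+29,216-38,216+38): # predicted rows of wall tops
    pass
c=camera_info("side"); f=240/np.tan(np.radians(c["fovy"]/2)); Ti=np.linalg.inv(c["T"])
for z,S in((35,178),(35,182),(0,178),(35,250),(35,254),(55,210),(55,228)):
    q=Ti@np.r_[S*u[:2]+(PX-60)*v[:2],z,1]; print(z,S,q[0]/q[2]*f+c["cx"],q[1]/q[2]*f+c["cy"])
```

```text
35 178 333.41268206870114 255.74654963796377
35 182 333.19809811474335 254.8760895505882
0 178 333.17149482935133 264.2801405514571
35 250 329.6717929118145 240.57162792407885
35 254 329.4712661218945 239.75819074084356
55 210 331.8439240318895 243.91096931028994
55 228 330.90491909617765 240.14833678969887
```

View pics/z3.png

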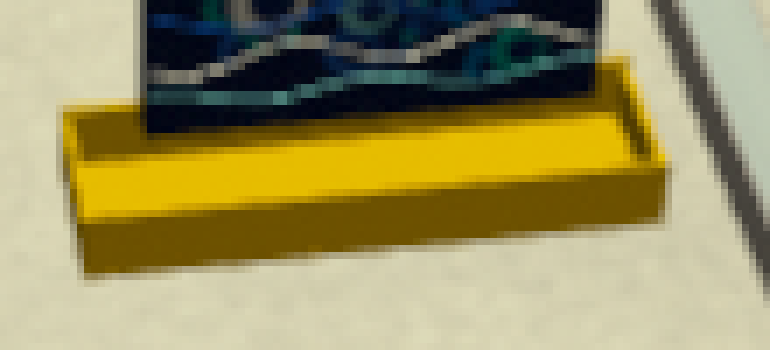

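The close-up shows the lower edge between the walls, and the rows match the prediction to about 4 mm. I'll hold for just over three seconds.

arm_command --series '[[[0, 0, 0], 0], [[0, 0, 0], 0], [[0, 0, 0], 0], [[0, 0, 0], 0], [[0, 0, 0], 0], [[0, 0, 0], 0], [[0, 0, 0], 0], [[0, 0, 0], 0]]'

```text
time: 8.15
tcp_pos: [481.1, 190.5, 312.3]
eef_rot: [0.09, 3.139, 0.002]
contact_force: [-3.2, 3.4, 8.0]
finger_gap: 24.5
grasp_force: 59.6
```

arm_command --series '[[[0, 0, 0], 0], [[0, 0, 0], 0], [[0, 0, 0], 0], [[0, 0, 0], 0], [[0, 0, 0], 0], [[0, 0, 0], 0], [[0, 0, 0], 0], [[0, 0, 0], 0]]'

```text
time: 8.82
tcp_pos: [481.2, 190.5, 312.3]
eef_rot: [0.09, 3.139, 0.002]
contact_force: [-1.3, 3.4, 7.2]
finger_gap: 24.3
grasp_force: 59.6
```

arm_command --series '[[[0, 0, 0], 0], [[0, 0, 0], 0], [[0, 0, 0], 0], [[0, 0, 0], 0], [[0, 0, 0], 0], [[0, 0, 0], 0], [[0, 0, 0], 0], [[0, 0, 0], 0]]'

```text
time: 9.48
tcp_pos: [481.2, 190.5, 312.3]
eef_rot: [0.09, 3.139, 0.002]
contact_force: [-2.5, 2.8, 8.3]
finger_gap: 24.0
grasp_force: 59.6
```

arm_command --series '[[[0, 0, 0], 0], [[0, 0, 0], 0], [[0, 0, 0], 0], [[0, 0, 0], 0], [[0, 0, 0], 0], [[0, 0, 0], 0], [[0, 0, 0], 0], [[0, 0, 0], 0]]'

```text
time: 10.15
tcp_pos: [481.2, 190.5, 312.3]
eef_rot: [0.09, 3.139, 0.002]
contact_force: [-2.0, 3.4, 7.8]
finger_gap: 24.5
grasp_force: 59.6
```

arm_command --series '[[[0, 0, 0], 0], [[0, 0, 0], 0], [[0, 0, 0], 0], [[0, 0, 0], 0], [[0, 0, 0], 0], [[0, 0, 0], 0], [[0, 0, 0], 0], [[0, 0, 0], 0]]'

```text
time: 10.82
tcp_pos: [481.1, 190.5, 312.3]
eef_rot: [0.09, 3.139, 0.002]
contact_force: [-2.3, 3.9, 8.3]
finger_gap: 24.5
grasp_force: 59.6
```

Run:
```python
from plan import *
print(state(8)); p,M,s=tool(); print(s["contact_force"],p)
```

```text
fit c0,s0,offset [-0.02   0.004 -0.026] amp 0.02 resid 0.002 S 218.9 t 11.2167
(np.float64(-0.01983351462489017), np.float64(0.021627379501870273), np.float64(218.88633540319307))
[-3.08143178  3.95963996  8.31491611] [481.13136625 190.48340729 312.24035268]
```

arm_command --series '[[[0, 0, 0], 0], [[0, 0, 0], 0], [[0, 0, 0], 0], [[0, 0, 0], 0], [[0, 0, 0], 0], [[0, 0, 0], 0]]' --hand 1

```text
time: 11.72
tcp_pos: [481.1, 189.5, 311.3]
eef_rot: [-0.092, -3.14, 0.0]
contact_force: [0.1, -0.3, -0.0]
finger_gap: 85.2
grasp_force: 0.0
```

arm_command --series '[[[0, 0, -0.015], 0], [[0, 0, -0.02], 0], [[0, 0, -0.02], 0], [[0, 0, -0.02], 0], [[0, 0, -0.015], 0], [[0, 0, -0.01], 0], [[0, 0, 0], 0], [[0, 0, 0], 0]]'

```text
time: 12.38
tcp_pos: [481.0, 189.6, 410.8]
eef_rot: [-0.092, -3.14, 0.0]
contact_force: [-0.5, -0.9, -1.3]
finger_gap: 85.3
grasp_force: 0.0
```

Run:
```python
from plan import *
print(state(12)); p,M,s=tool(); print(s["contact_force"],p,s["finger_gap"])
a=grab_frame("side"); cv2.imwrite("pics/z4.png",cv2.resize(a[130:280,240:440,::-1],None,fx=4,fy=4))
```

```text
fit c0,s0,offset [ 0.009 -0.012 -0.039] amp 0.015 resid 0.003 S 217.9 t 12.9833
(np.float64(0.009458769375978785), np.float64(-0.07077330112321245), np.float64(217.92929876830948))
[-0.19848561  0.25716402 -0.75592172] [481.08448435 189.54482619 411.25242389] 85.53446453796822
```

View pics/z4.png

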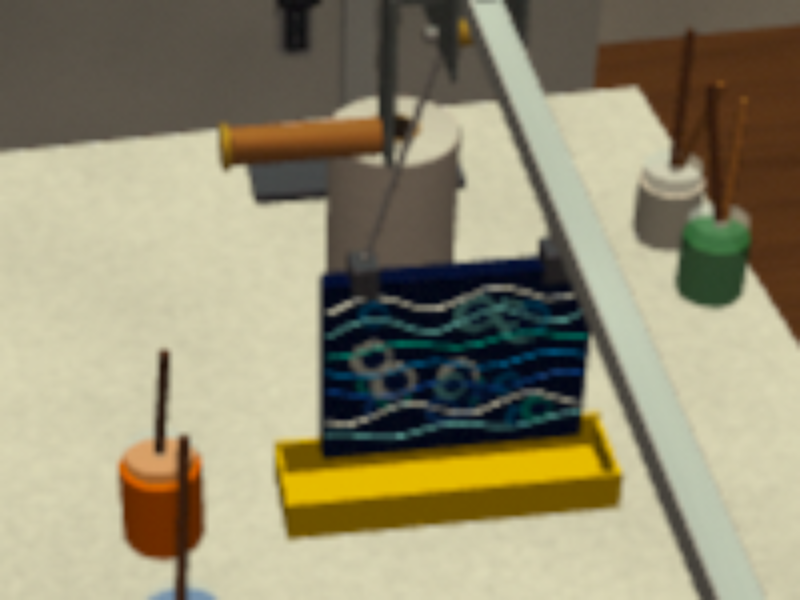

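The board hangs over the channel, the handle is released, and the fingers are clear above it. The swing amplitude is 0.015 rad and the board centre is about 3–4 mm off the centre line.

```bash
python3 -c "
from cell import ticket; print(ticket.sign_off())"
```

```text
the job is handed in; nothing more can be done
None
```

The job is handed in after about 13 s of robot time: the board hangs nearly still over the yellow channel, about 4 mm off its centre line, with the handle let go and the gripper clear. The sign-off returned no verdict.

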